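# Start and tighten the hand knob of a bench filter press

## Robot

A 6-joint arm with a two-finger parallel gripper is mounted at the origin on a cart in front of the work surface, level with it; the furniture and walls round the work are solid. World frame = base frame: x ahead of the robot, y to its left, z up, the work surface at z = 0. Lengths are in m, angles in rad, forces in N, time in s.
With the tool pointing down it reaches from about 0.375 to 0.925 m from the base axis. Payload 5.7 kg.
Tool frame: the origin (TCP) lies at the very end of the fingers, on their centre line; the grasp point (between the pads) lies 19 mm behind it; z points along the fingers, y is the line along which they close (so a half turn about z gives the same grasp; the last joint's range is limited). The gripper opens to 85 mm and grips with 20 to 120 N. Pads are 22 mm wide; open, the fingers measure 114 mm over their backs; the gripper's body (76 mm by 85 mm) begins 54 mm behind the grasp point. The pads swing forward as they close: fully open they stand 13 mm farther back than shut.
Start: joints at [-1.236, 0.359, 1.51, -0, 1.272, -0.115], TCP at [0.261, -0.54, 0.231] pointing down, gripper open.
Joint ranges: [-2.97, 2.97], [-1.01, 2.36], [0.21, 2.38], [-0.96, 4.11], [0.2, 2.71], [-2.98, 2.98]. Speed limits (rad/s): [2.39, 2.39, 3.14, 3.14, 3.14, 3.14].

## Interface

Orientations are given as a unit quaternion [w, x, y, z].
In Python, from workcell import readout, cams, ticket gives the robot as it stands.
- The arm moves only by the tool apply_moves, never from a script. Its argument "commands" is a list of rows, each a list of 2 entries, a list of its own where there are three numbers: the shift along the world's x, y, z as a fraction of full scale, then the turn, a rotation vector about the world's x, y, z as a fraction of full scale. A call has 1 to 10 rows; each row is the pose to reach, as a shift and turn from the pose commanded when the call began; what a row does not reach only later rows make up. Full scale, the value 1, is 30 cm for a shift and 90 degrees for a turn. A row lasts 1/10 s, in which the tool goes at most 50 mm and 8.59 degrees, less where a joint would pass 70% of its speed; a pose out of reach is approached as far as the arm can. A call with a number of a shift or a turn outside -1 to 1 is refused whole. A call with a gripper value outside its range is refused whole. "claw" is the finger opening in mm, from 0 to 85.4, set as the call begins (left out, the last holds). The fingers move at their own pace and stop on an object; the grip force is fixed at half the most. Time passes only in rows, so rows that repeat a pose let the fingers close. It gives the time, the measured TCP pose, the force, the opening and the grip force at its end, in the units of the state.
- readout.state(): the state, without advancing time (a new reading comes with each control period).
- cams.read_camera(name): name is "scene" or "side" or "wrist"; returns a dict with "frame" (400x640x3 uint8, red, green, blue), "fx", "fy", "cx", "cy" (pixels), "R" (3x3) and "t" (3): a world point X has camera coordinates R X + t. Camera axes: x right, y down, z forward; pixel columns grow to the right and rows downward; lengths in m; the calibration is good to about 2 mm. A picture is of the moment at which its call begins. There is no depth.
- ticket.job_done(): hands the job in; it is judged then, once.
The state is a dict: "clock": time; "joints": joint angles; "qd": joint speeds; "tau": joint torques, N m; "tcp_pos": TCP position; "eef_rot": TCP orientation; "force": force on the tool from outside, world axes, zero at the start; "ft_torque": the same for the moment, N m; "opening": opening from 0.0 (shut) to 1.0 (fully open); "grip_force": force on a finger pad.
Only numpy, scipy, OpenCV 4.12 (cv2) and the standard library are available. Lean on these libraries where they do the work, as an engineer would, in place of code of your own. Each camera call takes 0.05 s, during which the arm holds its last target. There are 200 camera calls.

## Task

The hand knob of the small filter press has been left sitting on top of its thread, not engaged. Without lifting it off, turn it gently backwards (anticlockwise seen from above) until it drops and clicks into the thread, then forwards (clockwise) until it comes firm at the end of its thread, with the pressure plate pushed right down, without forcing anything. Then let go, and leave the things round it where they are.

Things in the scene. Friction and masses are not known exactly. Their poses are not given: they have to be found in the camera images.
- press: filter press: fixed aluminium base, 120 mm across, with a steel pressure plate (ring 86 mm across, 8 mm thick, upper face 34 mm above the worktop) on soft springs, a rubber washer (42 mm across) inside that ring, top 30.2 mm above the worktop, and an upright steel post, 20 mm across. Origin: centre of the base's underside, on the post's axis, at worktop height; z up. A block on the rim marks +x.
- post_top (a point): top of the post, on its axis, 66 mm above the worktop, inside the knob. The post's coarse two-start thread lies 27 to 47 mm above the worktop, hidden in the knob; its angle about the post differs from case to case and no pose tells it.
- knob: loose black hand knob (about 0.15 kg) over the post; 0.8 mm side play. Origin: centre of its underside, on its axis; z up, x along its grip bar. Round body 50 mm across, from 18 mm up 45 mm across, to 44 mm; then the bar. Two lugs inside run in the thread. At the start the lugs lie on top of the thread, underside 41 to 43 mm above the worktop. It stays put when let go.
- knob_bar (a point): middle of the grip bar (50 mm long in x, 13 thick in y, from 44 to 64.5 mm above the knob's origin); this point is on the knob's axis, 53.5 mm above its origin.
- knob_axis (a point): centre of the knob's underside. Turned back (anticlockwise from above) by an unknown 0.3 to 1.8 rad it drops 7 to 8.5 mm onto the plate, 34 mm above the worktop; 0.3 rad further back is a hard stop. Turned forwards before the drop, it jams. Forwards after it: free for 0.3 to 0.8 rad, then down 3.8 mm per rad, pushing the plate, to a springy end of the thread 1.5 to 2 rad after the drop.
- plate (a joint): how far the knob has pushed the pressure plate down, m: 0 up; 0.0038 when the knob's underside meets the washer; about 0.0044 at the springy end of the thread, where the knob is tight. Springs: 4 N when up, 6 N at the washer, whose rubber adds 8 N per mm. Turning forwards takes under 0.15 N m; at the end it rises by 4 N m per rad: 0.2 N m more is enough, 0.5 is forcing.
- beaker: glass beaker, 60 mm across and 71 mm tall, standing near the press; origin at the centre of its underside; a bystander
- dropper: amber dropper bottle, 35 mm across and 106 mm tall, standing near the press; origin at the centre of its underside; a bystander
- forceps: steel forceps, 122 mm long, lying flat near the press; origin at the centre of its underside; a bystander
- marker: felt marker, 128 mm long, lying near the press; origin at the centre of its underside; a bystander

How it is judged:
On the way:
1. the knob has dropped into the thread and stands level on the plate, which is still up (z of knob in the frame of press between 0.0325 and 0.0355 m and value of joint plate below 0.0012 m and angle between knob's own z axis and vertical below 0.12 rad), for 0.2 s.
At the end, for the whole second after the job is handed in: the knob is screwed home: it holds the pressure plate down by more than 3.95 mm (the end of the thread is at about 4.4 mm), its underside is less than 30.3 mm above the worktop, it is level (within 0.1 rad), released and at rest (value of joint plate above 0.00395 m and z of knob in the frame of press below 0.0303 m and angle between knob's own z axis and vertical below 0.1 rad and linear speed of knob below 0.02 m/s and angular speed of knob below 0.2 rad/s); the robot touches nothing.
It fails at once if the knob is lifted off its thread (more than 8 mm above where it sat) (z of knob in the frame of press above 0.051 m).
It fails at once if knob and press are forced against each other with more than 60 N in all (the pushes of thread, plate and washer added up) (contact force between knob and press above 60 N).
It fails at once if a bystander is moved by more than 30 mm (distance of any of beaker, dropper, forceps, marker from where it was at the start of the episode above 0.03 m).
It also fails if it takes over 61 s, if anything falls off the work surface, if the arm or the gripper's body presses on something with over 40 N, if the wrist force passes 120 N, or if a joint passes its speed limit or range.

## Working session

There is one attempt and no reset: what is moved stays moved. The work goes in short steps, Python scripts to look and compute and a tool call to move; the robot and the scene stay as the last step left them, time stands still between calls to the robot, and variables do not carry over. Pictures are saved under pics/ and viewed, at most 10 in all, crops included, and the job is handed in when it is done.

Besides the shell and the picture viewer there is one more tool, called after "Call:" by a JSON object that holds its "name" and its "arguments", one argument or row to a line. apply_moves: Moves the arm, as the interface text tells. Shift numbers are shares of 30 cm and turn numbers shares of 90 degrees, none past 1 either way. Its arguments: {"type":"object","properties":{"commands":{"type":"array","items":{"type":"array"}},"claw":{"type":"number"}},"required":["commands"]}

```bash
mkdir -p pics; python3 - <<'E'
from workcell import readout,cams
import cv2,numpy as np
print(readout.state())
for n in("scene","side"):
    c=cams.read_camera(n); cv2.imwrite(f"pics/{n}0.png",c["frame"][:,:,::-1]); np.savez(f"pics/{n}0.npz",**c)
    print(n,c["fx"],c["cx"],c["cy"],-c["R"].T@c["t"],c["R"][2])
E
```

```text
{'clock': 0.0, 'joints': array([-1.23611882e+00,  3.59508077e-01,  1.51146842e+00,  2.95827935e-05,
        1.27247992e+00, -1.15091586e-01]), 'qd': array([-9.55133002e-04,  1.97204357e-03, -4.17217827e-04,  8.58720291e-05,
       -7.09494044e-04,  3.97537463e-04]), 'tau': array([-4.28851083e-03, -5.27626061e+01, -2.78624135e+01, -4.50822517e-04,
        1.31692647e-02,  2.79651954e-05]), 'tcp_pos': array([ 0.26063291, -0.53966696,  0.23043805]), 'eef_rot': array([-9.27823266e-04,  9.74820408e-01,  2.22989471e-01, -8.80601099e-05]), 'force': array([0.23706074, 0.72103578, 0.91298762]), 'ft_torque': array([-0.016581  ,  0.02651415,  0.01765075]), 'grip_force': 0.0, 'opening': 1.00224835589784}
scene 431.25647501090816 323.2696785390376 205.92659759200814 [-0.12148959 -0.48314634  0.47641143] [ 0.73986935  0.50374973 -0.44590307]
side 403.87752381604025 313.0175110582062 201.0946711795086 [0.09086283 0.67042164 0.45492814] [ 0.49784722 -0.76515798 -0.40826634]
```

View pics/scene0.png

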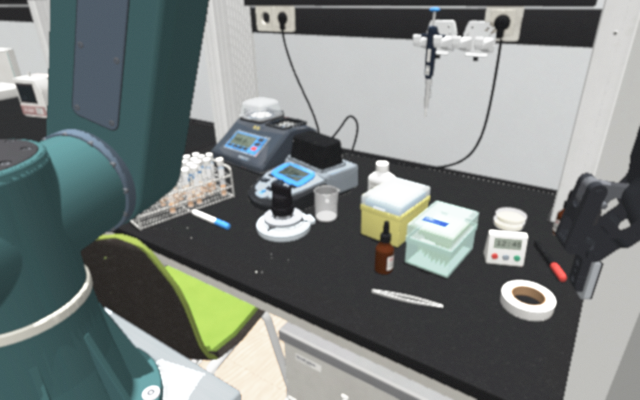

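View pics/side0.png

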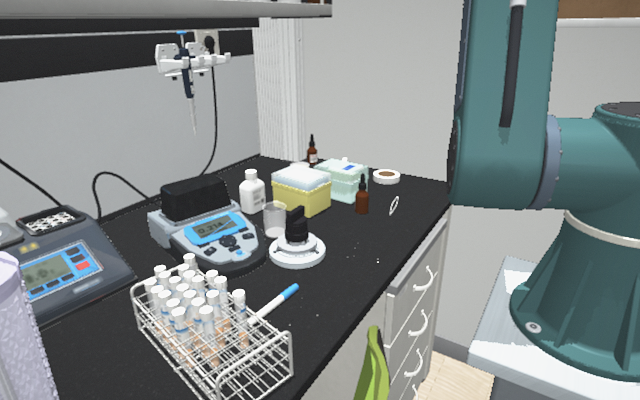

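The scene view shows the press base at about (283,222) with the black knob at (282,195). In the side view the base is at (297,250) and the knob at (295,225). The beaker is just behind it.

```bash
cat > h.py <<'E'
import numpy as np,cv2
def ray(c,u,v):
    d=c["R"].T@np.array([(u-c["cx"])/c["fx"],(v-c["cy"])/c["fy"],1]); return -c["R"].T@c["t"],d
def plane(c,u,v,z):
    o,d=ray(c,u,v); return o+d*(z-o[2])/d[2]
def proj(c,X):
    p=c["R"]@np.array(X)+c["t"]; return np.array([c["fx"]*p[0]/p[2]+c["cx"],c["fy"]*p[1]/p[2]+c["cy"]])
def tri(c1,p1,c2,p2):
    o1,d1=ray(c1,*p1);o2,d2=ray(c2,*p2)
    s=np.linalg.lstsq(np.c_[d1,-d2],o2-o1,rcond=None)[0]
    a=o1+s[0]*d1;b=o2+s[1]*d2; return (a+b)/2,np.linalg.norm(a-b)
E
python3 - <<'E'
from h import *
S=dict(np.load("pics/scene0.npz"));D=dict(np.load("pics/side0.npz"))
print(plane(S,283,226,.01),plane(D,297,252,.01))
print(tri(S,(282,195),D,(295,227)))
a=cv2.resize(S["frame"][165:245,235:345],None,fx=5,fy=5,interpolation=2)
b=cv2.resize(D["frame"][190:280,250:345],None,fx=4.2,fy=4.2,interpolation=2)[:400]
b=np.pad(b,((0,400-b.shape[0]),(0,0),(0,0)))
im=np.hstack([a,b]);im=cv2.resize(im,None,fx=.8,fy=.8);print(im.shape)
cv2.imwrite("pics/crop.png",im[:,:,::-1])
E
```

```text
[0.52178475 0.06421786 0.01      ] [0.52075303 0.07501919 0.01      ]
(array([0.52934333, 0.0721548 , 0.07348867]), np.float64(0.01515144386291537))
(320, 759, 3)
```

View pics/crop.png

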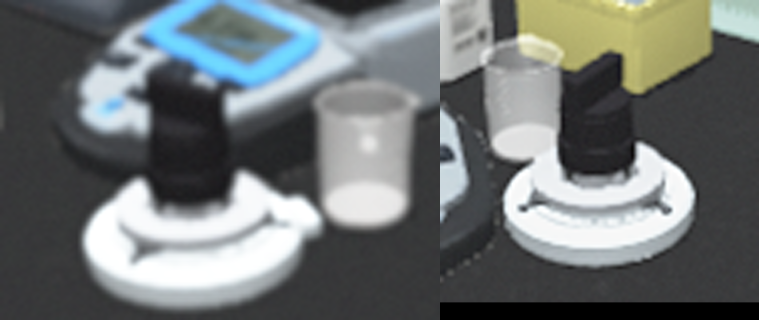

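The crops show the bar running lower-left to upper-right in the side view. The knob stands near (0.523, 0.070). I'll move above it.

Call:
{"name": "apply_moves", "arguments": {
  "commands": [
    [[0.35, 0.9, 0.2], [0, 0, 0]],
    [[0.35, 0.9, 0.2], [0, 0, 0]],
    [[0.35, 0.9, 0.2], [0, 0, 0]],
    [[0.35, 0.9, 0.2], [0, 0, 0]],
    [[0.35, 0.9, 0.2], [0, 0, 0]],
    [[0.35, 0.9, 0.2], [0, 0, 0]],
    [[0.35, 0.9, 0.2], [0, 0, 0]]
  ],
  "claw": 85
}}

```text
clock: 0.8
tcp_pos: [0.3671, -0.2656, 0.2922]
eef_rot: [-0.001, 0.974, 0.225, 0.001]
force: [-0.5, -1.7, 0.1]
opening: 0.995
grip_force: 0.0
```

Call:
{"name": "apply_moves", "arguments": {
  "commands": [
    [[0.4, 0.95, 0], [0, 0, 0]],
    [[0.4, 0.95, 0], [0, 0, 0]],
    [[0.4, 0.95, 0], [0, 0, 0]],
    [[0.4, 0.95, 0], [0, 0, 0]],
    [[0.4, 0.95, 0], [0, 0, 0]],
    [[0.4, 0.95, 0], [0, 0, 0]],
    [[0.4, 0.95, 0], [0, 0, 0]],
    [[0.4, 0.95, 0], [0, 0, 0]]
  ]
}}

```text
clock: 1.6
tcp_pos: [0.4861, 0.0154, 0.2907]
eef_rot: [0.0, 0.974, 0.225, -0.001]
force: [-0.6, -0.3, -0.8]
opening: 0.996
grip_force: 0.0
```

```bash
python3 - <<'E'
from workcell import readout,cams
from h import *
s=readout.state();print(s["clock"],s["joints"].round(3),s["tcp_pos"],s["eef_rot"],s["force"],s["ft_torque"])
c=cams.read_camera("wrist"); cv2.imwrite("pics/w1.png",c["frame"][:,:,::-1]); np.savez("pics/w1.npz",**c)
print(c["fx"],-c["R"].T@c["t"],c["R"][2]); print(proj(c,(.523,.07,.1)))
E
```

```text
1.6 [-0.11   0.14   1.661 -0.     1.341  1.008] [0.48613233 0.01541665 0.29071009] [ 2.32880232e-05  9.74467384e-01  2.24528515e-01 -5.13612740e-04] [-0.5771389  -0.26173203 -0.79736273] [-0.0056231   0.00242466 -0.02172305]
277.5480347367388 [0.54918687 0.04518626 0.43294379] [-0.24492479 -0.11855863 -0.96226592]
[292.91018599 130.2093375 ]
```

View pics/w1.png

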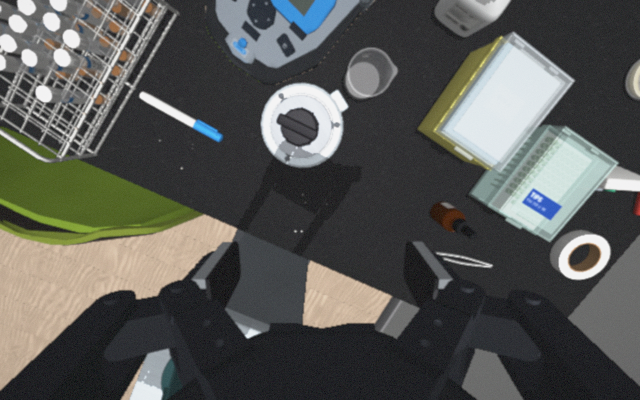

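The wrist view shows the base disc centred at about (302,125), the knob at about (298,126) and the beaker to the right at (370,73). I'll enlarge it to get the bar's direction.

```bash
python3 - <<'E'
from h import *
c=dict(np.load("pics/w1.npz"));f=c["frame"]
x0,y0=245,70
g=f[y0:185,x0:415]
im=cv2.resize(g,None,fx=4.6,fy=4.6,interpolation=cv2.INTER_CUBIC);print(im.shape)
cv2.imwrite("pics/w1c.png",im[:,:,::-1])
gr=cv2.cvtColor(f,cv2.COLOR_RGB2GRAY)
m=np.zeros_like(gr);m[75:175,255:350]=(gr[75:175,255:350]>130)*255
cs,_=cv2.findContours(m,cv2.RETR_EXTERNAL,cv2.CHAIN_APPROX_NONE);k=max(cs,key=cv2.contourArea)
e=cv2.fitEllipse(cv2.convexHull(k));print(e,plane(c,*e[0],.012))
E
```

```text
(529, 782, 3)
((304.29638671875, 122.37149047851562), (82.87483215332031, 90.66069030761719), 48.725914001464844) [0.53354992 0.06616787 0.012     ]
```

View pics/w1c.png

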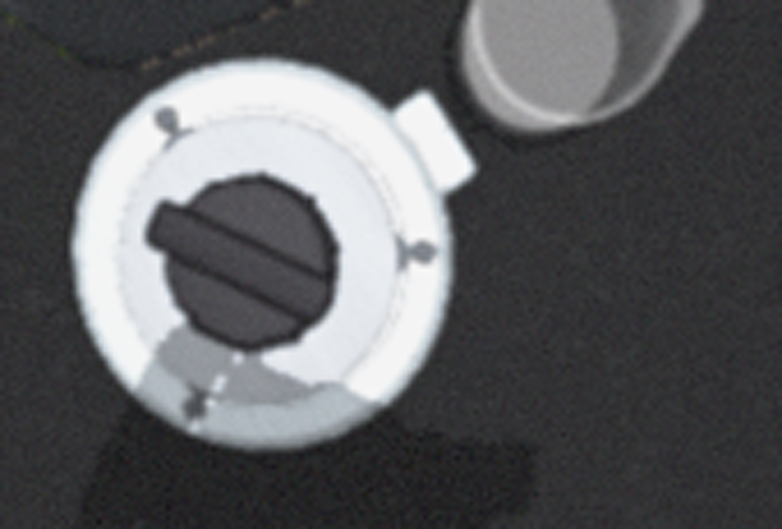

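The disc spans crop x 72–452 and y 57–450. The bar's top face runs from about (156,222) to (322,296).

```bash
python3 - <<'E'
from h import *
c=dict(np.load("pics/w1.npz"));q=lambda u,v:(245+u/4.6,70+v/4.6)
print("disc",plane(c,*q(262,253),.012), [plane(c,*q(*p),.012)for p in((72,253),(452,253))])
A=plane(c,*q(156,222),.106);B=plane(c,*q(322,296),.106);print(A,B,(A+B)/2,np.linalg.norm(A-B),np.arctan2(*(B-A)[1::-1]))
print("beaker near rim",plane(c,*q(470,40),.071),plane(c,*q(545,125),.0))
S=dict(np.load("pics/scene0.npz"));D=dict(np.load("pics/side0.npz"))
W=(A+B)/2
print(proj(S,W),proj(D,W),proj(S,[W[0],W[1],.012]),proj(D,[W[0],W[1],.012]))
E
```

```text
disc [0.52866961 0.06768347 0.012     ] [array([0.50213396, 0.12220829, 0.012     ]), array([0.55520073, 0.01316797, 0.012     ])]
[0.52853338 0.08923992 0.106     ] [0.5303716  0.04479521 0.106     ] [0.52945249 0.06701757 0.106     ] 0.04448270684836678 -1.5294601078401548
beaker near rim [0.60464206 0.03814057 0.071     ] [0.60363167 0.00360554 0.        ]
[281.60992393 185.01073981] [294.21556466 208.48326212] [284.10791966 223.48034589] [295.75288531 248.40460033]
```

Press axis is at about (0.529, 0.067). The disc measures 121 mm across, which matches, and the bar lies almost along world y. I'll turn so the fingers close along x and come down to 0.15.

Call:
{"name": "apply_moves", "arguments": {
  "commands": [
    [[0.143, 0.172, -0.45], [0, 0, 0.737]],
    [[0.143, 0.172, -0.45], [0, 0, 0.737]],
    [[0.143, 0.172, -0.45], [0, 0, 0.737]],
    [[0.143, 0.172, -0.45], [0, 0, 0.737]],
    [[0.143, 0.172, -0.45], [0, 0, 0.737]],
    [[0.143, 0.172, -0.45], [0, 0, 0.737]],
    [[0.143, 0.172, -0.45], [0, 0, 0.737]],
    [[0.143, 0.172, -0.45], [0, 0, 0.737]],
    [[0.143, 0.172, -0.45], [0, 0, 0.737]],
    [[0.143, 0.172, -0.45], [0, 0, 0.737]]
  ],
  "claw": 50
}}

```text
clock: 2.65
tcp_pos: [0.5285, 0.0645, 0.1562]
eef_rot: [-0.0, 0.696, 0.718, -0.0]
force: [0.4, 0.2, 0.1]
opening: 0.585
grip_force: 0.0
```

```bash
python3 - <<'E'
from workcell import readout,cams
from h import *
s=readout.state();print(s["clock"],s["joints"].round(3),s["tcp_pos"],s["eef_rot"],s["force"],s["ft_torque"])
c=cams.read_camera("wrist"); cv2.imwrite("pics/w2.png",c["frame"][:,:,::-1]); np.savez("pics/w2.npz",**c)
print(proj(c,(.529,.067,.106)))
E
```

```text
2.65 [-8.000e-03  3.460e-01  1.744e+00 -1.000e-03  1.052e+00 -3.900e-02] [0.52853257 0.06452312 0.15622267] [-1.47892734e-05  6.95816349e-01  7.18219676e-01 -3.24816393e-04] [0.43038089 0.24731365 0.12643792] [0.08253262 0.03660792 0.02251777]
[320.94600323 212.72839923]
```

View pics/w2.png

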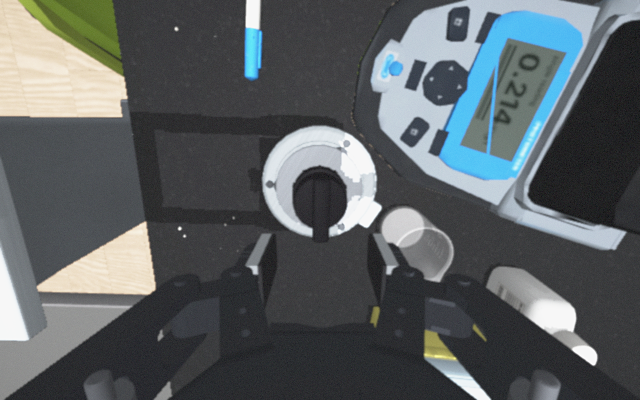

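The bar is vertical in the image at column 321, from about row 178 to 242. It lies midway between the pads (272 and 375).

```bash
python3 - <<'E'
from h import *
c=dict(np.load("pics/w2.npz"))
g=cv2.cvtColor(c["frame"],cv2.COLOR_RGB2GRAY)
for v in (180,186,195,205,215,225,235,238,240,242,245): print(v,g[v,300:342:2])
for v in (178,182,240): print(plane(c,321,v,.106))
E
```

```text
180 [46 27 35 34 45 53 53 42 40 41 47 42 35 42 38 43 40 30 35 40 41]
186 [38 50 57 51 50 51 43 42 50 51 52 45 52 46 42 45 48 49 44 43 42]
195 [46 49 53 51 50 53 35 38 48 49 48 44 47 47 38 31 43 41 47 43 50]
205 [49 47 49 49 52 46 39 40 54 48 52 47 48 44 41 40 51 44 44 45 47]
215 [43 46 47 46 45 49 35 39 49 46 51 51 48 45 39 44 41 45 47 47 41]
225 [217 199 177 128  60  38  40  47  50  48  48  44  43  43  43  46  77 169
 202 142 159]
235 [ 73  95 118 157 168 184 118  37  43  47  43  42  41  37  73 160 197 142
 108  92  60]
238 [66 61 62 66 64 61 53 37 45 46 49 46 45 41 40 66 62 60 64 60 61]
240 [66 63 61 60 65 64 54 45 44 41 44 49 43 36 55 64 65 69 64 63 60]
242 [61 61 62 60 66 65 62 58 49 49 46 51 53 54 61 60 60 62 64 62 65]
245 [62 61 57 67 60 62 61 63 62 63 66 65 66 60 63 60 64 62 64 64 61]
[0.52823812 0.09289346 0.106     ]
[0.52832759 0.09000282 0.106     ]
[0.52971023 0.04533073 0.106     ]
```

Call:
{"name": "apply_moves", "arguments": {
  "commands": [
    [[0, 0.004, -0.1], [0, 0, 0]],
    [[0, 0.004, -0.15], [0, 0, 0]],
    [[0, 0.004, -0.2], [0, 0, 0]],
    [[0, 0.004, -0.22], [0, 0, 0]],
    [[0, 0.004, -0.22], [0, 0, 0]],
    [[0, 0.004, -0.22], [0, 0, 0]]
  ],
  "claw": 30
}}

```text
clock: 3.3
tcp_pos: [0.5291, 0.0673, 0.0907]
eef_rot: [0.0, 0.694, 0.72, 0.0]
force: [0.7, 0.3, 0.1]
opening: 0.351
grip_force: 0.0
```

Call:
{"name": "apply_moves", "arguments": {
  "commands": [
    [[0, 0, 0], [0, 0, 0]],
    [[0, 0, 0], [0, 0, 0]],
    [[0, 0, 0], [0, 0, 0]],
    [[0, 0, 0], [0, 0, 0]]
  ],
  "claw": 17
}}

```text
clock: 3.7
tcp_pos: [0.529, 0.0675, 0.0906]
eef_rot: [0.0, 0.694, 0.72, 0.0]
force: [1.3, 0.2, -0.2]
opening: 0.196
grip_force: 0.0
```

```bash
cat > st.py <<'E'
from workcell import readout
import numpy as np
s=readout.state();np.set_printoptions(precision=4,suppress=True)
q=s["eef_rot"];print(s["clock"],s["tcp_pos"],"psi",2*np.arctan2(q[2],q[1])-np.pi/2,"F",s["force"],"T",s["ft_torque"],"op",s["opening"]*85.4,s["grip_force"],"q6",s["joints"][5],"tau6",s["tau"][5])
E
python3 st.py
```

```text
3.7 [0.529  0.0675 0.0906] psi 0.036665011637600164 F [ 1.3189  0.2316 -0.2376] T [-0.0117 -0.015  -0.0093] op 16.762763096980752 0.0 q6 -0.03924313579923641 tau6 0.0011056411312893033
```

```bash
cat > gap.py <<'E'
from workcell import cams
import cv2,numpy as np,sys
from h import *
for n in ("side","scene"):
    c=cams.read_camera(n);g=cv2.cvtColor(c["frame"],cv2.COLOR_RGB2GRAY).astype(float)
    u,v=proj(c,(.529,.067,.040)).round().astype(int)
    p=g[v-14:v+10,u-4:u+5].mean(1); i=np.where(p>110)[0]
    print(n,(u,v),"profile",p.astype(int))
E
python3 gap.py; python3 st.py
```

```text
side (np.int64(295), np.int64(237)) profile [ 42  41  41  41  39  39  39  39  39  39  39  42  43  39  38  38  39  38
  42 112 155 160 174 177]
scene (np.int64(283), np.int64(212)) profile [ 32  30  31  30  30  29  29  29  29  30  30  32  31  29  29  28  32  56
  93 123 142 154 165 170]
3.8 [0.5289 0.0675 0.0904] psi 0.036716537487921475 F [0.2274 0.3891 0.1129] T [-0.0019  0.0093  0.0195] op 16.905682610820286 0.0 q6 -0.03930418710525087 tau6 0.0006020864020683803
```

Call:
{"name": "apply_moves", "arguments": {
  "commands": [
    [[0, 0, 0], [0, 0, 0.03]],
    [[0, 0, 0], [0, 0, 0.06]],
    [[0, 0, 0], [0, 0, 0.09]],
    [[0, 0, 0], [0, 0, 0.12]],
    [[0, 0, 0], [0, 0, 0.15]],
    [[0, 0, 0], [0, 0, 0.18]],
    [[0, 0, 0], [0, 0, 0.21]],
    [[0, 0, 0], [0, 0, 0.24]],
    [[0, 0, 0], [0, 0, 0.27]],
    [[0, 0, 0], [0, 0, 0.3]]
  ]
}}

```text
clock: 4.8
tcp_pos: [0.5286, 0.0676, 0.0903]
eef_rot: [-0.0, 0.506, 0.863, -0.0]
force: [-0.6, 0.2, 0.4]
opening: 0.198
grip_force: 1.1
```

```bash
python3 gap.py; python3 st.py
```

```text
side (np.int64(295), np.int64(237)) profile [ 39  41  42  40  39  39  40  39  39  39  40  43  43  39  39  39  38  36
  55 118 156 160 174 177]
scene (np.int64(283), np.int64(212)) profile [ 32  31  31  29  30  29  30  29  29  30  32  31  30  30  30  28  33  61
 100 127 142 155 165 170]
4.9 [0.5286 0.0676 0.0903] psi 0.5082488063460513 F [-0.8905  0.2112  0.4388] T [0.0732 0.1227 0.0088] op 16.843662258426363 0.6428500779293245 q6 -0.5108480828661487 tau6 -0.5068758130073547
```

Call:
{"name": "apply_moves", "arguments": {
  "commands": [
    [[0, 0, 0], [0, 0, 0.03]],
    [[0, 0, 0], [0, 0, 0.06]],
    [[0, 0, 0], [0, 0, 0.09]],
    [[0, 0, 0], [0, 0, 0.12]],
    [[0, 0, 0], [0, 0, 0.15]],
    [[0, 0, 0], [0, 0, 0.15]]
  ]
}}

```text
clock: 5.5
tcp_pos: [0.5285, 0.0678, 0.0903]
eef_rot: [-0.0, 0.402, 0.916, 0.0]
force: [-1.0, 1.3, 1.3]
opening: 0.2
grip_force: 1.3
```

```bash
python3 gap.py; python3 st.py
```

```text
side (np.int64(295), np.int64(237)) profile [ 40  40  41  40  40  39  39  39  38  39  39  42  41  40  40  39  38  37
  55 119 155 159 174 177]
scene (np.int64(283), np.int64(212)) profile [ 32  32  31  30  29  29  29  29  29  30  31  32  30  29  28  29  34  62
 101 128 143 155 165 170]
5.6 [0.5286 0.0676 0.0903] psi 0.7416042723038756 F [-1.409   0.6338  0.9819] T [ 0.1791  0.2046 -0.0132] op 17.22849043131865 1.2534188051358797 q6 -0.7441394405494717 tau6 -0.07522183936089277
```

Call:
{"name": "apply_moves", "arguments": {
  "commands": [
    [[0, 0, 0], [0, 0, 0.03]],
    [[0, 0, 0], [0, 0, 0.06]],
    [[0, 0, 0], [0, 0, 0.09]],
    [[0, 0, 0], [0, 0, 0.12]],
    [[0, 0, 0], [0, 0, 0.13]],
    [[0, 0, 0], [0, 0, 0.13]]
  ]
}}

```text
clock: 6.2
tcp_pos: [0.5285, 0.0677, 0.0903]
eef_rot: [-0.0, 0.307, 0.952, 0.0]
force: [-2.0, 1.7, 3.4]
opening: 0.202
grip_force: 2.9
```

```bash
python3 gap.py; python3 st.py
```

```text
side (np.int64(295), np.int64(237)) profile [ 39  41  41  40  39  40  40  39  38  39  40  43  42  39  39  39  38  34
  56 119 155 160 174 177]
scene (np.int64(283), np.int64(212)) profile [ 32  31  31  30  30  29  29  29  29  29  32  31  31  30  29  29  35  65
 104 129 143 155 165 170]
6.3 [0.5285 0.0676 0.0903] psi 0.9463183678598579 F [-1.8105  2.2214  2.4056] T [ 0.4026  0.3513 -0.0784] op 17.11384660888526 2.9531101207248867 q6 -0.9488632386052173 tau6 -0.08006015326827765
```

Call:
{"name": "apply_moves", "arguments": {
  "commands": [
    [[0, 0, 0], [0, 0, 0.03]],
    [[0, 0, 0], [0, 0, 0.06]],
    [[0, 0, 0], [0, 0, 0.09]],
    [[0, 0, 0], [0, 0, 0.12]],
    [[0, 0, 0], [0, 0, 0.13]],
    [[0, 0, 0], [0, 0, 0.13]]
  ]
}}

```text
clock: 6.9
tcp_pos: [0.5286, 0.0675, 0.0903]
eef_rot: [-0.0, 0.208, 0.978, -0.0]
force: [-2.5, 1.8, 2.7]
opening: 0.2
grip_force: 2.6
```

```bash
python3 gap.py; python3 st.py
```

```text
side (np.int64(295), np.int64(237)) profile [ 40  41  42  40  39  39  39  39  38  38  39  43  41  38  38  38  38  35
  60 122 154 159 174 177]
scene (np.int64(283), np.int64(212)) profile [ 31  31  31  30  29  29  29  29  29  29  32  31  30  29  29  29  36  68
 108 133 144 154 165 170]
7.0 [0.5287 0.0675 0.0902] psi 1.150760880051318 F [-2.614   2.1278  3.6654] T [ 0.2928  0.279  -0.0975] op 17.242151802319977 2.577934315195307 q6 -1.1532519189459491 tau6 -0.07439355365931988
```

Call:
{"name": "apply_moves", "arguments": {
  "commands": [
    [[0, 0, 0], [0, 0, 0.03]],
    [[0, 0, 0], [0, 0, 0.06]],
    [[0, 0, 0], [0, 0, 0.09]],
    [[0, 0, 0], [0, 0, 0.12]],
    [[0, 0, 0], [0, 0, 0.13]],
    [[0, 0, 0], [0, 0, 0.13]]
  ]
}}

```text
clock: 7.6
tcp_pos: [0.5292, 0.0672, 0.0902]
eef_rot: [0.0, 0.107, 0.994, -0.0]
force: [-0.5, 0.1, 0.3]
opening: 0.2
grip_force: 0.1
```

```bash
python3 gap.py; python3 st.py
```

```text
side (np.int64(295), np.int64(237)) profile [ 43  41  40  41  40  38  39  39  39  39  39  42  43  38  39  39  37  36
  55 119 155 159 174 177]
scene (np.int64(283), np.int64(212)) profile [ 32  31  30  29  30  30  28  29  29  30  31  32  30  29  28  29  35  64
 101 128 142 154 165 170]
7.7 [0.5291 0.0672 0.0902] psi 1.3550824827801016 F [-0.1551 -0.6869 -0.1483] T [-0.0039  0.0234 -0.001 ] op 17.166722897090327 0.1428186072803328 q6 -1.3574872712151849 tau6 -0.014643611793871969
```

Call:
{"name": "apply_moves", "arguments": {
  "commands": [
    [[0, 0, 0], [0, 0, 0.03]],
    [[0, 0, 0], [0, 0, 0.06]],
    [[0, 0, 0], [0, 0, 0.09]],
    [[0, 0, 0], [0, 0, 0.12]],
    [[0, 0, 0], [0, 0, 0.13]],
    [[0, 0, 0], [0, 0, 0.13]]
  ]
}}

```text
clock: 8.3
tcp_pos: [0.529, 0.0674, 0.0902]
eef_rot: [0.0, 0.006, 1.0, -0.0]
force: [-0.5, -0.6, 0.6]
opening: 0.2
grip_force: 0.2
```

```bash
python3 gap.py; python3 st.py
```

```text
side (np.int64(295), np.int64(237)) profile [ 42  40  41  40  39  39  39  39  39  38  39  42  43  40  38  39  39  36
  41 112 155 159 173 176]
scene (np.int64(283), np.int64(212)) profile [ 33  31  32  30  29  29  29  29  29  29  31  31  31  30  28  29  35  61
  98 126 142 155 165 170]
8.4 [0.5289 0.0674 0.0903] psi 1.5592396115367593 F [ 0.8603 -0.5254  0.1932] T [-0.074  -0.0495 -0.0023] op 17.096334662327557 0.21106973432324594 q6 -1.561686856837067 tau6 -0.014944847789593041
```

Call:
{"name": "apply_moves", "arguments": {
  "commands": [
    [[0, 0, 0], [0, 0, 0.03]],
    [[0, 0, 0], [0, 0, 0.06]],
    [[0, 0, 0], [0, 0, 0.09]],
    [[0, 0, 0], [0, 0, 0.1]],
    [[0, 0, 0], [0, 0, 0.1]]
  ]
}}

```text
clock: 8.9
tcp_pos: [0.5288, 0.0675, 0.0903]
eef_rot: [0.0, -0.073, 0.997, -0.0]
force: [-0.8, -1.0, -0.5]
opening: 0.198
grip_force: 0.4
```

```bash
python3 gap.py; python3 st.py
```

```text
side (np.int64(295), np.int64(237)) profile [ 40  42  42  44  42  40  42  40  38  39  39  39  38  39  41  43  41  40
  38  39  37  32  88 153]
scene (np.int64(283), np.int64(212)) profile [ 29  32  33  32  32  31  31  30  28  29  29  29  30  30  32  31  30  29
  28  30  48  92 139 164]
9.0 [0.5288 0.0675 0.0903] psi 1.7162557613440783 F [ 1.2846 -0.0105  0.2159] T [ 0.0498 -0.0511  0.0186] op 17.178711142284424 0.36403504564077593 q6 -1.7187145359494995 tau6 -0.020712330588139594
```

Call:
{"name": "apply_moves", "arguments": {
  "commands": [
    [[0, 0, 0], [0, 0, 0.03]],
    [[0, 0, 0], [0, 0, 0.06]],
    [[0, 0, 0], [0, 0, 0.09]],
    [[0, 0, 0], [0, 0, 0.1]],
    [[0, 0, 0], [0, 0, 0.1]]
  ]
}}

```text
clock: 9.5
tcp_pos: [0.5287, 0.0675, 0.0903]
eef_rot: [-0.0, -0.151, 0.989, -0.0]
force: [0.2, -0.8, 0.4]
opening: 0.197
grip_force: 0.9
```

```bash
python3 gap.py; python3 st.py
python3 - <<'E'
from workcell import cams
import cv2,numpy as np
a=cams.read_camera("scene")["frame"][165:245,235:345];b=cams.read_camera("side")["frame"][185:280,250:345]
a=cv2.resize(a,(550,400),interpolation=2);b=cv2.resize(b,(400,400),interpolation=2)
cv2.imwrite("pics/c3.png",cv2.resize(np.hstack([a,b]),None,fx=.8,fy=.8)[:,:,::-1])
E
```

```text
side (np.int64(295), np.int64(237)) profile [ 41  42  42  43  41  39  42  40  39  38  39  39  38  38  40  42  40  39
  39  38  38  33  95 158]
scene (np.int64(283), np.int64(212)) profile [ 29  30  32  32  31  31  30  29  30  28  29  29  28  30  32  31  30  28
  29  30  44  89 136 164]
9.6 [0.5287 0.0675 0.0903] psi 1.8733336639068354 F [ 0.169   0.1298 -0.7478] T [ 0.0587 -0.0311 -0.0225] op 16.99982669152766 0.8742193426701306 q6 -1.8758075584504295 tau6 -0.036942207952961326
```

View pics/c3.png

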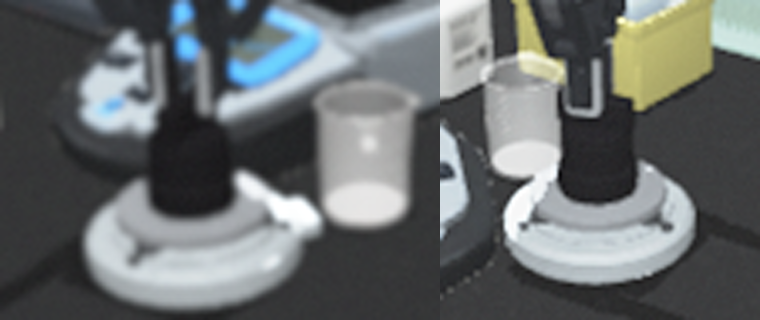

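The knob has dropped by about 3.5 px in both views and stands level on the plate. I'll follow it down 7 mm, narrow the play and turn forwards.

Call:
{"name": "apply_moves", "arguments": {
  "commands": [
    [[0, 0, -0.012], [0, 0, 0]],
    [[0, 0, -0.024], [0, 0, 0]],
    [[0, 0, -0.024], [0, 0, 0]],
    [[0, 0, -0.024], [0, 0, -0.06]],
    [[0, 0, -0.024], [0, 0, -0.12]],
    [[0, 0, -0.024], [0, 0, -0.18]],
    [[0, 0, -0.024], [0, 0, -0.24]],
    [[0, 0, -0.024], [0, 0, -0.3]],
    [[0, 0, -0.024], [0, 0, -0.36]],
    [[0, 0, -0.024], [0, 0, -0.36]]
  ],
  "claw": 15.5
}}

```text
clock: 10.7
tcp_pos: [0.5288, 0.0674, 0.0829]
eef_rot: [0.0, 0.131, 0.991, -0.0]
force: [-0.6, -0.5, 0.4]
opening: 0.183
grip_force: 0.0
```

```bash
python3 gap.py; python3 st.py
```

```text
side (np.int64(295), np.int64(237)) profile [ 38  41  42  44  42  40  41  41  39  39  39  39  39  40  41  42  42  39
  39  38  38  34  85 151]
scene (np.int64(283), np.int64(212)) profile [ 51  35  34  32  32  31  31  29  29  28  29  29  29  31  32  31  30  29
  28  31  51  95 141 164]
10.8 [0.5287 0.0675 0.0829] psi 1.3114072172573277 F [ 0.2504 -0.3329  0.4964] T [ 0.0053 -0.0075  0.0093] op 15.46752483415044 0.0 q6 -1.313873800538256 tau6 0.11698046000674367
```

Call:
{"name": "apply_moves", "arguments": {
  "commands": [
    [[0, 0, 0], [0, 0, -0.05]],
    [[0, 0, 0], [0, 0, -0.1]],
    [[0, 0, 0], [0, 0, -0.15]],
    [[0, 0, 0], [0, 0, -0.2]],
    [[0, 0, 0], [0, 0, -0.25]],
    [[0, 0, 0], [0, 0, -0.3]],
    [[0, 0, 0], [0, 0, -0.3]]
  ]
}}

```text
clock: 11.5
tcp_pos: [0.5283, 0.067, 0.0828]
eef_rot: [-0.0, 0.358, 0.934, -0.001]
force: [-0.9, -2.5, 0.3]
opening: 0.182
grip_force: 1.7
```

```bash
python3 gap.py; python3 st.py
```

```text
side (np.int64(295), np.int64(237)) profile [ 39  40  40  41  41  41  42  42  38  39  39  38  38  39  40  42  42  39
  39  38  38  34  67 140]
scene (np.int64(283), np.int64(212)) profile [ 74  42  32  31  32  30  30  30  28  29  29  29  29  31  32  32  30  29
  28  30  49  95 141 165]
11.6 [0.5284 0.0671 0.0829] psi 0.8410827516837336 F [-0.6612 -2.5674 -0.7399] T [-0.5695  0.1141  0.0852] op 15.848217156289095 1.6975597129749076 q6 -0.8434341344446875 tau6 0.12294867541640997
```

Call:
{"name": "apply_moves", "arguments": {
  "commands": [
    [[0, 0, 0], [0, 0, -0.05]],
    [[0, 0, 0], [0, 0, -0.1]],
    [[0, 0, 0], [0, 0, -0.15]],
    [[0, 0, 0], [0, 0, -0.2]],
    [[0, 0, 0], [0, 0, -0.25]],
    [[0, 0, 0], [0, 0, -0.25]]
  ]
}}

```text
clock: 12.2
tcp_pos: [0.5278, 0.0665, 0.0821]
eef_rot: [-0.0, 0.533, 0.846, -0.001]
force: [-0.6, -6.3, -6.4]
opening: 0.184
grip_force: 5.7
```

```bash
python3 gap.py; python3 st.py
```

```text
side (np.int64(295), np.int64(237)) profile [ 39  39  39  40  40  38  40  42  39  40  39  39  39  40  39  41  42  39
  39  39  39  37  37 124]
scene (np.int64(283), np.int64(212)) profile [ 88  54  34  32  32  31  30  29  29  29  29  29  28  29  31  31  30  29
  28  28  37  73 120 155]
12.3 [0.5277 0.0666 0.0821] psi 0.4484381114469942 F [ 0.1972 -5.5042 -6.492 ] T [-0.9132  0.063   0.0789] op 15.54684084803337 5.224217122304253 q6 -0.4504406347647779 tau6 0.17487170174717903
```

Call:
{"name": "apply_moves", "arguments": {
  "commands": [
    [[0, 0, 0], [0, 0, -0.03]],
    [[0, 0, 0], [0, 0, -0.06]],
    [[0, 0, 0], [0, 0, -0.09]],
    [[0, 0, 0], [0, 0, -0.12]],
    [[0, 0, 0], [0, 0, -0.12]]
  ]
}}

```text
clock: 12.8
tcp_pos: [0.5273, 0.0663, 0.0817]
eef_rot: [-0.001, 0.61, 0.793, -0.002]
force: [0.7, -7.2, -9.6]
opening: 0.183
grip_force: 8.3
```

```bash
python3 gap.py; python3 st.py
```

```text
side (np.int64(295), np.int64(237)) profile [ 38  38  40  39  40  38  40  42  39  38  39  40  39  39  38  41  43  41
  39  39  38  37  32 107]
scene (np.int64(283), np.int64(212)) profile [ 82  55  37  33  33  31  30  30  29  29  28  29  28  29  31  31  31  29
  28  28  32  59 105 146]
12.9 [0.5272 0.0664 0.0817] psi 0.2601958373880997 F [-0.1185 -6.6683 -9.9991] T [-1.1413 -0.0471  0.144 ] op 15.462464062257114 8.211881076567806 q6 -0.2620708069859026 tau6 0.20439667627215385
```

Call:
{"name": "apply_moves", "arguments": {
  "commands": [
    [[0, 0, -0.005], [0, 0, -0.02]],
    [[0, 0, -0.007], [0, 0, -0.05]],
    [[0, 0, -0.008], [0, 0, -0.08]],
    [[0, 0, -0.009], [0, 0, -0.12]],
    [[0, 0, -0.009], [0, 0, -0.12]]
  ]
}}

```text
clock: 13.4
tcp_pos: [0.5274, 0.0664, 0.0801]
eef_rot: [-0.0, 0.682, 0.731, -0.002]
force: [-4.1, -7.7, 2.3]
opening: 0.182
grip_force: 4.0
```

```bash
python3 gap.py; python3 st.py
```

```text
side (np.int64(295), np.int64(237)) profile [45 37 39 39 40 41 40 41 42 39 39 39 38 39 39 39 42 42 39 39 38 38 35 52]
scene (np.int64(283), np.int64(212)) profile [ 85  67  44  33  32  32  31  31  29  29  29  30  29  29  30  32  31  30
  30  29  28  38  75 124]
13.5 [0.5274 0.0665 0.0801] psi 0.07151393346587986 F [-3.2762 -6.5435  1.171 ] T [-1.114   0.5146  0.1093] op 15.473392514201757 3.7142561317887157 q6 -0.0734865874896756 tau6 0.14426445588469505
```

Call:
{"name": "apply_moves", "arguments": {
  "commands": [
    [[0, 0, 0], [0, 0, -0.03]],
    [[0, 0, -0.001], [0, 0, -0.06]],
    [[0, 0, -0.002], [0, 0, -0.09]],
    [[0, 0, -0.002], [0, 0, -0.09]]
  ]
}}

```text
clock: 13.9
tcp_pos: [0.527, 0.0664, 0.0796]
eef_rot: [-0.0, 0.732, 0.682, -0.002]
force: [-3.9, -5.9, 3.1]
opening: 0.184
grip_force: 5.0
```

```bash
python3 gap.py; python3 st.py
```

```text
side (np.int64(295), np.int64(237)) profile [66 38 39 39 41 42 39 39 42 39 39 40 38 39 39 38 41 43 39 39 39 38 37 39]
scene (np.int64(283), np.int64(212)) profile [ 75  60  42  34  32  32  31  30  30  28  29  28  29  29  29  31  32  30
  29  29  28  34  66 113]
14.0 [0.527  0.0664 0.0796] psi -0.06963092737724241 F [-3.4819 -6.7024  4.3536] T [-1.102   0.6539  0.0707] op 15.482928445807449 4.767154762521386 q6 0.06777391310697284 tau6 0.15824447851628065
```

Call:
{"name": "apply_moves", "arguments": {
  "commands": [
    [[0, 0, 0], [0, 0, -0.02]],
    [[0, 0, 0], [0, 0, -0.04]],
    [[0, 0, -0.001], [0, 0, -0.06]],
    [[0, 0, -0.001], [0, 0, -0.06]]
  ]
}}

```text
clock: 14.4
tcp_pos: [0.5268, 0.0663, 0.0793]
eef_rot: [-0.0, 0.763, 0.647, -0.002]
force: [-5.2, -7.7, 4.2]
opening: 0.186
grip_force: 7.1
```

```bash
python3 gap.py; python3 st.py
```

```text
side (np.int64(295), np.int64(237)) profile [77 42 38 40 42 42 40 40 42 39 39 38 39 38 39 39 42 43 39 39 39 39 37 34]
scene (np.int64(283), np.int64(212)) profile [ 71  58  43  33  32  32  32  30  30  29  28  29  29  29  30  30  31  31
  29  28  28  34  65 112]
14.5 [0.5268 0.0663 0.0794] psi -0.16376187468963055 F [-5.5793 -7.2908  5.0487] T [-1.1489  0.72    0.1139] op 15.525684939461769 6.92443550855387 q6 0.1619535563982567 tau6 0.18981467932462692
```

Call:
{"name": "apply_moves", "arguments": {
  "commands": [
    [[0, 0, 0], [0, 0, -0.02]],
    [[0, 0, 0], [0, 0, -0.04]],
    [[0, 0, -0.001], [0, 0, -0.06]],
    [[0, 0, -0.001], [0, 0, -0.06]]
  ]
}}

```text
clock: 14.9
tcp_pos: [0.5266, 0.0662, 0.079]
eef_rot: [-0.0, 0.792, 0.61, -0.002]
force: [-5.5, -7.4, 4.8]
opening: 0.181
grip_force: 7.2
```

```bash
python3 gap.py; python3 st.py
```

```text
side (np.int64(295), np.int64(237)) profile [90 53 37 39 41 44 41 39 42 38 39 39 39 39 39 39 41 43 39 39 39 39 37 32]
scene (np.int64(283), np.int64(212)) profile [ 64  52  38  32  32  32  31  32  31  29  29  29  29  29  30  32  31  31
  30  29  28  33  59 106]
15.0 [0.5265 0.0662 0.079 ] psi -0.2578812188074786 F [-5.1902 -7.8297  4.8057] T [-1.2428  0.8622  0.1865] op 15.3462689030919 6.995389364892617 q6 0.2561443970987387 tau6 0.19298337399959564
```

Call:
{"name": "apply_moves", "arguments": {
  "commands": [
    [[0, 0, 0], [0, 0, -0.02]],
    [[0, 0, -0.001], [0, 0, -0.04]],
    [[0, 0, -0.001], [0, 0, -0.04]]
  ]
}}

```text
clock: 15.3
tcp_pos: [0.5264, 0.0662, 0.0788]
eef_rot: [-0.0, 0.811, 0.585, -0.002]
force: [-6.0, -8.8, 6.0]
opening: 0.18
grip_force: 7.6
```

```bash
python3 gap.py; python3 st.py
```

```text
side (np.int64(295), np.int64(237)) profile [96 61 36 39 42 43 41 40 41 39 39 38 37 39 38 39 40 42 40 38 38 38 37 32]
scene (np.int64(283), np.int64(212)) profile [ 61  50  38  32  32  32  32  31  30  29  29  30  28  29  29  31  32  32
  30  29  28  32  56 102]
15.4 [0.5263 0.0662 0.0787] psi -0.32072106219804475 F [-5.9771 -7.5865  6.8593] T [-1.2466  0.9793  0.1619] op 15.484320520471792 7.423465163446963 q6 0.3189665555558569 tau6 0.2055695978924632
```

Call:
{"name": "apply_moves", "arguments": {
  "commands": [
    [[0, 0, 0], [0, 0, -0.02]],
    [[0, 0, -0.001], [0, 0, -0.04]],
    [[0, 0, -0.001], [0, 0, -0.04]]
  ]
}}

```text
clock: 15.7
tcp_pos: [0.5263, 0.0662, 0.0786]
eef_rot: [-0.0, 0.829, 0.559, -0.003]
force: [-6.0, -7.4, 7.8]
opening: 0.183
grip_force: 10.9
```

```bash
python3 gap.py; python3 st.py
```

```text
side (np.int64(295), np.int64(237)) profile [106  73  36  40  42  43  41  39  41  39  39  39  39  38  39  39  41  43
  41  39  38  39  37  33]
scene (np.int64(283), np.int64(212)) profile [ 57  47  36  31  32  32  31  31  31  30  29  29  29  29  30  31  32  32
  30  28  28  31  54 100]
15.8 [0.5262 0.0662 0.0786] psi -0.3832448818261913 F [-6.4364 -7.8681  8.9828] T [-1.2051  1.1226  0.3076] op 15.180992956527 10.732416623504832 q6 0.38164118993523083 tau6 0.30644933693110943
```

Call:
{"name": "apply_moves", "arguments": {
  "commands": [
    [[0, 0, 0], [0, 0, -0.007]],
    [[0, 0, 0], [0, 0, -0.014]],
    [[0, 0, 0], [0, 0, -0.014]]
  ]
}}

```text
clock: 16.1
tcp_pos: [0.5262, 0.0662, 0.0786]
eef_rot: [-0.0, 0.835, 0.55, -0.003]
force: [-6.1, -7.8, 8.7]
opening: 0.181
grip_force: 11.7
```

```bash
python3 st.py; python3 gap.py; python3 st.py
```

```text
16.1 [0.5262 0.0662 0.0786] psi -0.405399806913634 F [-6.0937 -7.752   8.7033] T [-1.2444  1.1342  0.3043] op 15.456119985171314 11.674109939485788 q6 0.4038192844286498 tau6 0.4130565281957388
side (np.int64(295), np.int64(237)) profile [107  75  36  40  42  43  41  40  42  40  39  39  40  38  39  38  41  43
  39  39  38  39  37  32]
scene (np.int64(283), np.int64(212)) profile [54 46 36 31 31 31 31 31 30 30 29 29 29 30 29 30 32 31 30 28 28 30 54 99]
16.2 [0.5262 0.0662 0.0786] psi -0.40514122770226346 F [-6.974  -8.3001  8.8555] T [-1.215   1.1007  0.3642] op 15.836336738429615 11.591904277447611 q6 0.4035444634412908 tau6 0.3208501450717449
```

Call:
{"name": "apply_moves", "arguments": {
  "commands": [
    [[0, 0, 0], [0, 0, -0.006]],
    [[0, 0, 0], [0, 0, -0.011]],
    [[0, 0, 0], [0, 0, -0.011]]
  ]
}}

```text
clock: 16.5
tcp_pos: [0.5262, 0.0662, 0.0786]
eef_rot: [-0.0, 0.84, 0.543, -0.003]
force: [-6.2, -8.2, 8.7]
opening: 0.183
grip_force: 14.2
```

```bash
python3 gap.py; python3 st.py
```

```text
side (np.int64(295), np.int64(237)) profile [110  75  35  40  42  44  41  40  42  38  40  38  38  39  39  39  41  43
  41  40  39  38  37  31]
scene (np.int64(283), np.int64(212)) profile [54 44 35 31 31 32 31 30 30 30 29 29 29 29 29 31 32 31 29 29 28 31 54 99]
16.6 [0.5262 0.0662 0.0786] psi -0.42215215203816747 F [-6.1291 -8.2089  7.8994] T [-1.2104  1.1466  0.4467] op 15.778220075098742 14.131802574265748 q6 0.42066548259157777 tau6 0.40017259307205677
```

It has come firm, at about 0.42 N m with the free drag at 0.16–0.19. I'll back off the tool within its play, open, lift and look.

Call:
{"name": "apply_moves", "arguments": {
  "commands": [
    [[0, 0, 0], [0, 0, 0.03]],
    [[0, 0, 0], [0, 0, 0.06]],
    [[0, 0, 0], [0, 0, 0.06]]
  ]
}}

```text
clock: 16.9
tcp_pos: [0.527, 0.0676, 0.0782]
eef_rot: [-0.001, 0.814, 0.581, -0.001]
force: [-4.8, -1.8, 2.1]
opening: 0.185
grip_force: 2.0
```

Call:
{"name": "apply_moves", "arguments": {
  "commands": [
    [[0, 0, 0], [0, 0, 0]],
    [[0, 0, 0], [0, 0, 0]],
    [[0, 0, 0], [0, 0, 0]],
    [[0, 0, 0], [0, 0, 0]],
    [[0, 0, 0.1], [0, 0, 0]],
    [[0, 0, 0.25], [0, 0, 0]],
    [[0, 0, 0.4], [0, 0, 0]],
    [[0, 0, 0.4], [0, 0, 0]],
    [[0, 0, 0.4], [0, 0, 0]]
  ],
  "claw": 40
}}

```text
clock: 17.8
tcp_pos: [0.5298, 0.0676, 0.1999]
eef_rot: [0.001, 0.814, 0.58, 0.001]
force: [-0.5, -1.0, -0.8]
opening: 0.467
grip_force: 0.0
```

```bash
python3 gap.py; python3 st.py
python3 - <<'E'
from workcell import cams
import cv2,numpy as np
from h import *
a=cams.read_camera("scene")["frame"][165:245,235:345];c=cams.read_camera("side");b=c["frame"][185:280,250:345]
a=cv2.resize(a,(550,400),interpolation=2);b=cv2.resize(b,(400,400),interpolation=2)
cv2.imwrite("pics/c4.png",cv2.resize(np.hstack([a,b]),None,fx=.8,fy=.8)[:,:,::-1])
E
```

```text
side (np.int64(295), np.int64(237)) profile [37 37 39 42 43 45 42 40 42 40 40 41 40 40 39 39 42 43 40 40 40 39 38 32]
scene (np.int64(283), np.int64(212)) profile [ 27  28  29  30  31  32  32  31  31  29  28  29  29  29  30  31  32  32
  30  28  29  32  57 104]
17.9 [0.5278 0.0675 0.1975] psi -0.3324419052183747 F [-0.4242 -0.3158 -0.6413] T [-0.005  -0.0001  0.0576] op 39.78462336672816 0.0 q6 0.3297683903209905 tau6 0.0004069445640197955
```

View pics/c4.png

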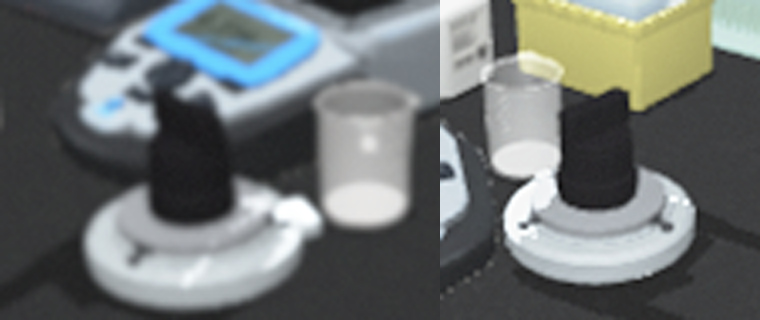

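Home and level as far as the views show. After release the scene profile shifted by a fraction of a pixel, so I'll re-engage once to check that it is still firm. This time I'll release by opening straight away.

Call:
{"name": "apply_moves", "arguments": {
  "commands": [
    [[0, 0, -0.15], [0, 0, 0]],
    [[0, 0, -0.28], [0, 0, 0]],
    [[0, 0, -0.36], [0, 0, 0]],
    [[0, 0, -0.397], [0, 0, 0]],
    [[0, 0, -0.397], [0, 0, 0]],
    [[0, 0, -0.397], [0, 0, 0]]
  ],
  "claw": 30
}}

```text
clock: 18.6
tcp_pos: [0.5292, 0.0675, 0.0798]
eef_rot: [0.0, 0.814, 0.58, 0.0]
force: [0.5, -0.3, 0.7]
opening: 0.353
grip_force: 0.0
```

Call:
{"name": "apply_moves", "arguments": {
  "commands": [
    [[0, 0, 0], [0, 0, 0]],
    [[0, 0, 0], [0, 0, 0]],
    [[0, 0, 0], [0, 0, 0]],
    [[0, 0, 0], [0, 0, 0]]
  ],
  "claw": 15.5
}}

```text
clock: 19.0
tcp_pos: [0.5275, 0.0681, 0.0805]
eef_rot: [-0.001, 0.814, 0.58, -0.0]
force: [-5.2, 2.6, 4.0]
opening: 0.182
grip_force: 2.7
```

```bash
python3 st.py
```

```text
19.0 [0.5275 0.0681 0.0805] psi -0.33251703078790085 F [-5.1923  2.5973  4.011 ] T [0.4319 0.799  0.0324] op 15.553534587176191 2.67423038254492 q6 0.32972287411870366 tau6 0.047893422888591886
```

Call:
{"name": "apply_moves", "arguments": {
  "commands": [
    [[0, 0, 0], [0, 0, -0.015]],
    [[0, 0, 0], [0, 0, -0.03]],
    [[0, 0, 0], [0, 0, -0.03]]
  ]
}}

```text
clock: 19.3
tcp_pos: [0.5272, 0.0679, 0.0804]
eef_rot: [-0.001, 0.828, 0.561, -0.001]
force: [-5.2, 2.7, 5.1]
opening: 0.183
grip_force: 5.6
```

```bash
python3 st.py
```

```text
19.3 [0.5272 0.0679 0.0804] psi -0.379984664204271 F [-5.2047  2.7161  5.1032] T [0.5066 0.9098 0.2235] op 15.615587961586776 5.581217195140198 q6 0.3773063671581449 tau6 0.3582833893597126
```

Call:
{"name": "apply_moves", "arguments": {
  "commands": [
    [[0, 0, 0], [0, 0, -0.007]],
    [[0, 0, 0], [0, 0, -0.014]],
    [[0, 0, 0], [0, 0, -0.014]]
  ]
}}

```text
clock: 19.6
tcp_pos: [0.5272, 0.0679, 0.0805]
eef_rot: [-0.001, 0.834, 0.552, -0.001]
force: [-5.5, 2.0, 5.2]
opening: 0.182
grip_force: 9.4
```

```bash
python3 st.py
```

```text
19.6 [0.5272 0.0679 0.0805] psi -0.401289704026879 F [-5.4525  1.9917  5.193 ] T [0.4143 0.9372 0.2953] op 15.517753475843817 9.41292907577008 q6 0.3987401587832181 tau6 0.3559134900569916
```

The torque is rising at about 4 N m per rad, so it is on the springy end. One small nudge more, then open and lift.

Call:
{"name": "apply_moves", "arguments": {
  "commands": [
    [[0, 0, 0], [0, 0, -0.006]],
    [[0, 0, 0], [0, 0, -0.012]],
    [[0, 0, 0], [0, 0, -0.012]]
  ]
}}

```text
clock: 19.9
tcp_pos: [0.5271, 0.068, 0.0805]
eef_rot: [-0.001, 0.839, 0.544, -0.001]
force: [-5.6, 1.8, 4.8]
opening: 0.185
grip_force: 11.8
```

Call:
{"name": "apply_moves", "arguments": {
  "commands": [
    [[0, 0, 0], [0, 0, 0]],
    [[0, 0, 0], [0, 0, 0]],
    [[0, 0, 0], [0, 0, 0]],
    [[0, 0, 0], [0, 0, 0]],
    [[0, 0, 0.1], [0, 0, 0]],
    [[0, 0, 0.25], [0, 0, 0]],
    [[0, 0, 0.4], [0, 0, 0]],
    [[0, 0, 0.4], [0, 0, 0]],
    [[0, 0, 0.4], [0, 0, 0]],
    [[0, 0, 0.4], [0, 0, 0]]
  ],
  "claw": 40
}}

```text
clock: 20.9
tcp_pos: [0.5279, 0.0675, 0.1985]
eef_rot: [-0.001, 0.839, 0.544, -0.001]
force: [-0.7, -0.1, -0.6]
opening: 0.465
grip_force: 0.0
```

```bash
python3 st.py; python3 gap.py; python3 -c "
from workcell import ticket
print(ticket.job_done())"
```

```text
20.9 [0.5279 0.0675 0.1985] psi -0.4204629839683809 F [-0.7351 -0.0713 -0.5683] T [ 0.0471  0.0623 -0.0121] op 39.698482496620336 0.0 q6 0.41768185812491243 tau6 0.0001489104715801659
side (np.int64(295), np.int64(237)) profile [38 38 39 42 42 44 41 41 43 39 40 40 39 39 40 39 41 44 41 40 40 40 38 33]
scene (np.int64(283), np.int64(212)) profile [ 27  28  29  30  31  32  31  31  31  30  30  29  30  29  29  31  33  33
  30  29  28  32  57 103]
the job is handed in; nothing more can be done
None
```

The knob dropped into its thread and was screwed forwards until firm, turning at no more than about 0.45 N m by the readings. I then let go, lifted clear and handed the job in at about 21 s; no verdict came back, and I did not measure the plate depth directly.

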